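# Sight along a straightedge with a spring mirror

## Task

Lay the steel straightedge on the aluminium base plate, flush along the near edge of the clamped blue test plate and roughly centred on that edge, with its red end towards the mirror, and let go of it. Then turn the spring-loaded mirror by the orange grip on top until the little inspection camera would see the red end in the middle of the mirror, and finish while still holding the mirror still at that angle: it springs back if released. Leave the other things on the bench where they are.

Things in the scene. Friction and masses are not known exactly. Their poses are not given: they have to be found in the camera images.
- rig: Fixed aluminium base plate 190 x 350 x 10 mm on the bench, turned differently each time, carrying the mirror and the clamped blue test plate. Origin: at bench level on the mirror's vertical pivot axis; z up, y from the mirror along the near edge of the test plate, x away from the robot. It covers x -60 to 130, y -60 to 290 mm, top at z = 10 mm.
- edge (a point): Midpoint of the near edge of the blue test plate, at the base plate's top (10 mm above the bench), at (12, 190, 10) mm in the rig's frame; axes as the rig's: x into the test plate, y along the edge. Test plate 85 (x) x 130 (y) x 12 mm thick, rigidly clamped; black clamps stand up to 40 mm above the bench, from 71 mm behind this edge.
- straightedge: Loose steel bar of inverted-T section, 140 mm long (y), about 0.25 to 0.5 kg: foot 24 mm wide (x), 12 mm high; web above it 12 mm wide, up to 50 mm, to grip across. Origin: centre of underside. The -y end is red. Starts on the bench left of the rig, within 0.8 rad of its final yaw. Laid flush, its axes are along the rig's and its centreline, 12 mm before the edge, points at the mirror's pivot.
- marker (a point): The red marker: centre of the straightedge's red -y end face, 70 mm from the centre, 35 mm above its underside (so 45 mm above the bench when laid on the base plate).
- mirror: Upright mirror 54 mm wide, 46 mm high, on a vertical pivot. Origin: on the pivot axis at bench level. x is the normal of the reflecting face, z up. A spring keeps it at a stop, normal 0.09 rad anticlockwise (from above) of the rig's x; it turns up to 1.4 rad anticlockwise from there, against 0.05 Nm plus 0.1 Nm per rad. Right angle: normal halfway between pivot-to-marker and pivot-to-lens.
- grip (a point): Centre of the mirror's orange grip, on the pivot axis 95 mm above the bench, axes as the mirror's: 12 mm thick (x), 40 mm long (y), from 72 to 117 mm above the bench. Turns with the mirror; nothing near it stands higher than 72 mm.
- camera: Small fixed yellow camera on a round foot, green ring round the lens, looking at the mirror. Its origin is NOT in the camera but on the mirror's pivot axis at bench level; x points from there to the lens; the housing lies 200 to 275 mm out, up to 63 mm high, foot 60 mm across. Its direction around the mirror varies, within 0.45 rad of the rig's x.
- lens (a point): Centre of the camera's lens, 200 mm from the mirror's pivot axis and 45 mm above the bench; x axis as the camera's, pointing away from the mirror; y sideways.
- sight (a point): Unseen reference point 200 mm from the pivot axis, 45 mm above the bench: where the line of sight from the marker of a flush straightedge goes after reflection at the mirror's centre. It turns by twice the mirror's angle. When it lies at the lens, the camera sees the marker in the middle of the mirror.
- weight_big: Bystander: brass knobbed weight 40 mm across, 64 mm high; origin at centre of underside.
- weight_small: Bystander: brass knobbed weight 26 mm across, 43 mm high; origin at centre of underside.
- jar: Bystander: closed jar 60 mm across, 80 mm high; origin at centre of underside.
- mug: Bystander: white mug 76 mm across, 90 mm high; origin at centre of underside.
- dish: Bystander: clear flat closed dish 90 mm across, 14 mm high; origin at centre of underside.
- screwdriver: Bystander: screwdriver lying on the bench, handle towards its -x; origin under its middle.
There are look-alikes about, which are no part of the job. Of the things like the straightedge, leave any that is green; of the rest the larger one is meant.

How it is judged:
By the outcome, as a careful person would: the job done as asked, in the order asked, and still so for the second after the job is handed in, while the arm keeps its last pose, push and grip.
It also fails if it takes over 45 s, if anything falls off the work surface, if the arm or the gripper's body presses on something with over 40 N, if the wrist force passes 120 N, or if a joint passes its speed limit or range.

## Robot

A 6-joint arm with a two-finger parallel gripper is mounted at the origin on the work surface. World frame = base frame: x ahead of the robot, y to its left, z up, the work surface at z = 0. Lengths are in mm, angles in rad, forces in N, time in s.
With the tool pointing down it reaches from about 350 to 775 mm from the base axis. Payload 7.3 kg.
Tool frame: the origin (TCP) lies at the very end of the fingers, on their centre line; the grasp point (between the pads) lies behind it (bot.grip_point_offset is the z of the grasp point in the tool frame, in mm); z points along the fingers, y is the line along which they close (so a half turn about z gives the same grasp; the last joint's range is limited). The gripper opens to 92 mm and grips with 3 to 60 N. Pads are 19 mm wide; open, the fingers measure 130 mm over their backs; the gripper's body (75 mm by 190 mm) begins 47 mm behind the grasp point.
Start: joints at [1.018, 0.342, 1.524, -0, 1.275, -0.146], TCP at [207.716, 482.181, 226.741] pointing down, gripper open.
Joint ranges: [-2.53, 2.53], [-0.77, 2.02], [0.04, 2.7], [-1, 4.14], [0.28, 2.66], [-3.11, 3.11]. Speed limits (rad/s): [2.57, 2.57, 3.14, 3.14, 3.14, 3.14].

## Interface

Orientations are given as [roll, pitch, yaw] about the fixed x, y, z axes, in that order (R = Rz(yaw) Ry(pitch) Rx(roll)).
In Python, from plant import bot gives the robot as it stands. The module is installed in compiled form; this text tells all that it offers.
- The arm moves only by the shell command python3 -m crank 'ROWS'. ROWS is JSON, a list that holds one entry, the list of rows, each a list of 5 numbers: the opening, from 0 (shut) to 1 (fully open), then the shift along the tool's x, y, z in cm, then the turn about the tool's z in degrees. In form: [[[claw, x, y, z, turn], ...]]. A call has exactly 10 rows; each row is the pose to reach, as a shift and turn from the pose commanded when the call began, along the tool's axes at that moment; what a row does not reach only later rows make up. A row lasts 1/10 s, in which the tool goes at most 50 mm and 8.59 degrees, less where a joint would pass 70% of its speed; a pose out of reach is approached as far as the arm can. A call with a gripper value outside its range is refused whole. The fingers move at their own pace and stop on an object; the grip force is fixed at half the most. Time passes only in rows, so rows that repeat a pose let the fingers close, or fill a call up. It gives the time, the measured TCP pose, the force, the opening and the grip force at its end, in the units of the state.
- bot.get_obs(): the state, without advancing time (a new reading comes with each control period).
- bot.capture(name): name is "scene" or "top" or "wrist"; returns (picture, depth): 420x560x3 uint8, red, green, blue; 420x560 float32, mm along the optical axis (not along the pixel's ray), 0 where there is no reading.
- bot.calibration(name): a dict with "vertical_fov" (degrees; the focal length in pixels is half the picture's height over the tangent of half this angle, whatever the lens; pixels are square), "cx", "cy" (the principal point, pixels), "rvec" (rotation vector, rad) and "tvec" (3), from world to camera coordinates, as OpenCV has them; the wrist camera has in their place "tool_from_camera" (4x4, takes a point from camera to tool coordinates, whose origin is the TCP and whose axes are the flange's). Camera axes: x right, y down, z forward; pixel columns grow to the right and rows downward; lengths in mm; the calibration is good to about 2 mm. A picture is of the moment at which its call begins: read the wrist's pose just before it. calibration takes no time and is no camera call.
- bot.close_job(): hands the job in; it is judged then, once.
The state is a dict: "time": time; "joint_positions": joint angles; "dq": joint speeds; "tau": joint torques, N m; "tool_pos": TCP position; "tcp_rot": TCP orientation; "contact_force": force on the tool from outside, world axes, zero at the start; "moment": the same for the moment, N m; "grip_width": finger opening in mm; "finger_force": force on a finger pad.
Only numpy, scipy, OpenCV 4.12 (cv2) and the standard library are available. Lean on these libraries where they do the work, as an engineer would, in place of code of your own. Each camera call takes 0.05 s, during which the arm holds its last target. There are 200 camera calls.

## Working session

There is one attempt and no reset: what is moved stays moved. The work goes in short steps, Python scripts to look and compute and a shell command to move; the robot and the scene stay as the last step left them, time stands still between calls to the robot, and variables do not carry over. Pictures are saved under pics/ and viewed, at most 10 in all, crops included, and the job is handed in when it is done.

```bash
mkdir -p pics; cat > h.py <<'E'
import numpy as np, cv2
from plant import bot
from scipy.spatial.transform import Rotation as Ro
def cam(name):
    c=bot.calibration(name); f=210/np.tan(np.radians(c["vertical_fov"])/2)
    if name=="wrist":
        o=bot.get_obs(); T=np.eye(4); T[:3,:3]=Ro.from_euler('xyz',o["tcp_rot"]).as_matrix(); T[:3,3]=o["tool_pos"]
        W=T@np.array(c["tool_from_camera"]); R=W[:3,:3]; p=W[:3,3]
    else:
        R=cv2.Rodrigues(np.array(c["rvec"],float))[0].T; p=-R@np.array(c["tvec"],float).ravel()
    return dict(f=f,cx=c["cx"],cy=c["cy"],R=R,p=p)
def plane(c,uv,z):
    uv=np.atleast_2d(uv).astype(float)
    d=np.c_[(uv[:,0]-c["cx"])/c["f"],(uv[:,1]-c["cy"])/c["f"],np.ones(len(uv))]@c["R"].T
    return c["p"]+d*((z-c["p"][2])/d[:,2])[:,None]
def proj(c,P):
    q=(np.atleast_2d(P)-c["p"])@c["R"]; return np.c_[q[:,0]/q[:,2]*c["f"]+c["cx"],q[:,1]/q[:,2]*c["f"]+c["cy"]]
def cloud(c,D):
    v,u=np.indices(D.shape); return np.stack([(u-c["cx"])/c["f"]*D,(v-c["cy"])/c["f"]*D,D],-1)@c["R"].T+c["p"]
E
python3 - <<'E'
from h import *
for n in ("top","scene"):
    c=cam(n); I,D=bot.capture(n); cv2.imwrite(f"pics/{n}0.png",I[...,::-1]); np.savez(f"{n}0.npz",I=I,D=D); print(n,c["f"],c["cx"],c["cy"],c["p"].round(),c["R"].round(2).tolist())
o=bot.get_obs();print(o,bot.grip_point_offset)
E
```

```text
top 493.76485438674246 282.2733023153054 204.22485031594954 [ 429.  -56. 1506.] [[0.03, -0.99, 0.11], [-1.0, -0.03, 0.01], [-0.0, -0.11, -0.99]]
scene 380.82270353002605 284.45259085110155 209.27869583521408 [952. 559. 851.] [[-0.85, 0.39, -0.36], [0.52, 0.61, -0.6], [-0.01, -0.7, -0.72]]
{'time': 0.1, 'joint_positions': array([ 1.01800069e+00,  3.42732183e-01,  1.52493392e+00, -8.27382132e-06,
        1.27533051e+00, -1.45991524e-01]), 'dq': array([-0.00192104, -0.00262503, -0.0044059 ,  0.00352749,  0.00090352,
       -0.0005313 ]), 'tau': array([ 1.63147000e-03, -4.32004058e+01, -2.44696552e+01,  7.18649849e-02,
        5.26074821e-02, -5.79013181e-05]), 'tool_pos': array([207.52341949, 481.8653923 , 226.06901693]), 'tcp_rot': array([-3.14020248e+00, -1.96410789e-04,  2.73479082e+00]), 'contact_force': array([ 0.3891941 ,  0.22693268, -0.04612885]), 'moment': array([-0.00914109, -0.02413038,  0.01475871]), 'finger_force': 0.0, 'grip_width': 91.71955206576148} -18.8
```

View pics/top0.png

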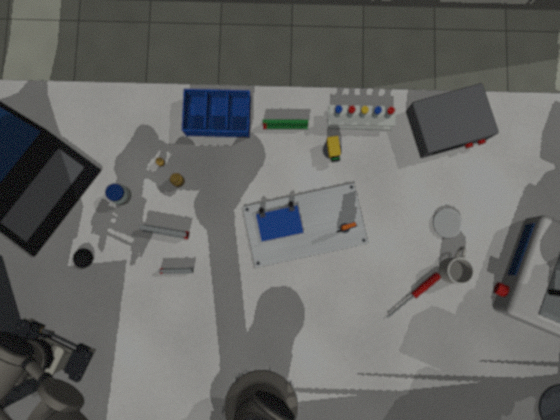

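View pics/scene0.png

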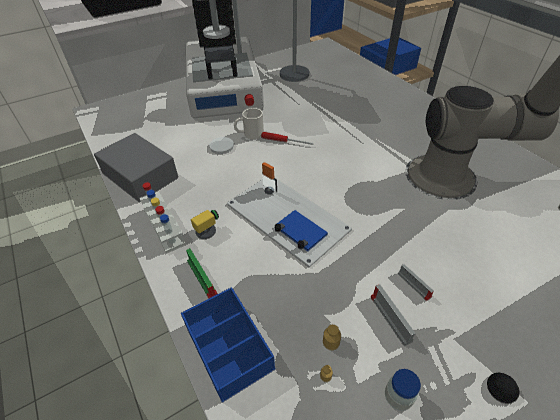

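Candidates for the straightedge (top image): green bar (285,124), which is excluded; large steel bar (165,231) with its red end at (187,235); small steel bar (177,268). The large steel bar is the likely one. I'll measure both steel bars, take a close crop, and get a coarse rig pose.

```bash
python3 - <<'E'
from h import *
z=np.load("top0.npz"); I,D=z["I"],z["D"]; c=cam("top"); P=cloud(c,D.astype(float))
cv2.imwrite("pics/crop1.png",np.hstack([cv2.resize(I[200:290,120:220],None,fx=4,fy=4,interpolation=2),cv2.resize(I[200:290,300:400],None,fx=4,fy=4,interpolation=2)])[...,::-1])
def pca(m,n):
    q=P[m]; ctr,(w,h),a=cv2.minAreaRect(q[:,:2].astype(np.float32)); print(n,len(q),np.round([*ctr,w,h,a],1),q[:,2].mean().round(1))
for n,(v0,v1,u0,u1) in dict(big=(215,245,135,195),small=(258,278,155,200)).items():
    m=np.zeros(D.shape,bool); m[v0:v1,u0:u1]=1; m&=(P[...,2]>30)&(P[...,2]<70); pca(m,n)
H=cv2.cvtColor(I,cv2.COLOR_RGB2HSV); H0=H[...,0]; S=H[...,1]
def col(n,lo,hi,s,box,zz):
    m=np.zeros(D.shape,bool); v0,v1,u0,u1=box; m[v0:v1,u0:u1]=1; m&=(H0>=lo)&(H0<=hi)&(S>s)&(H[...,2]>40)
    v,u=np.nonzero(m); q=plane(c,np.c_[u,v],zz); ctr,wh,a=cv2.minAreaRect(q[:,:2].astype(np.float32)); print(n,len(u),np.round([*ctr,*wh,a],1),"mean",q.mean(0).round(1))
col("blue",100,125,120,(200,245,250,308),22)
col("grip",5,20,120,(215,240,330,365),117)
col("yellow",22,35,120,(130,165,320,345),60)
for n,b in dict(big=(222,245,180,195),small=(258,278,155,200)).items(): col("red "+n,0,8,90,b,45)
E
```

```text
big 205 [504.7 303.6 142.8  12.   82. ] 51.9
small 99 [388.2 264.3   8.6  97.4   4. ] 37.7
blue 1083 [539.  -39.9  81.4 125.3  13.3] mean [537.7 -40.4  22. ]
grip 68 [ 529.1 -234.1   14.2   42.    19.9] mean [ 528.5 -232.8  117. ]
yellow 248 [ 769.6 -195.3   63.1   37.8    8. ] mean [ 769.5 -194.8   60. ]
red big 12 [494.5 234.6   9.3  18.3  83.3] mean [492.3 233.1  45. ]
red small 0 [0. 0. 0. 0. 0.] mean [nan nan nan]<stdin>:11: RuntimeWarning: Mean of empty slice.
  ret = um.true_divide(
```

View pics/crop1.png

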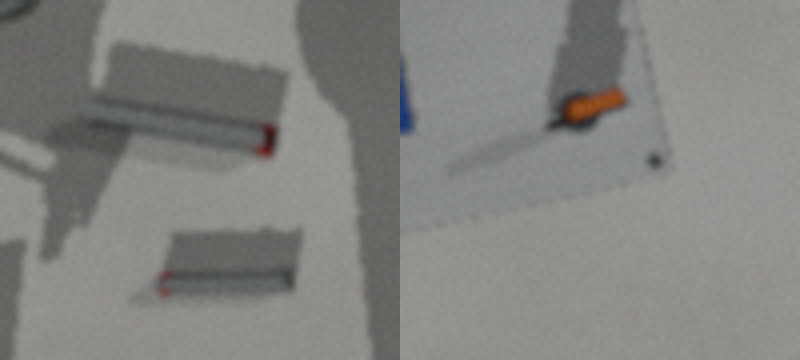

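The crop shows a 140 mm bar with its red end at the right (crop (268,138), top (187,235)). The small bar is about 97 mm. I'm going for the large one, starting with a move above it.

```bash
python3 -m crank '[[[1,-4,-0.5,0,8],[1,-8.5,-1,0,16],[1,-13,-1.7,0,24.5],[1,-17.5,-2.3,0,33],[1,-22,-3,0,41.5],[1,-26.5,-3.5,0,50],[1,-30.5,-4,0,58],[1,-34.3,-4.6,0,66],[1,-34.3,-4.6,0,74.5],[1,-34.3,-4.6,0,74.5]]]'; python3 - <<'E'
from h import *
c=cam("wrist"); I,D=bot.capture("wrist"); cv2.imwrite("pics/w1.png",I[...,::-1]); P=cloud(c,D.astype(float))
o=bot.get_obs(); print(o["tool_pos"],o["tcp_rot"],o["joint_positions"].round(2),c["p"],c["R"].round(2).tolist())
m=(P[...,2]>44)&(P[...,2]<56)&(D>0)&(np.hypot(P[...,0]-504,P[...,1]-303)<90)
q=P[m]; r=cv2.minAreaRect(q[:,:2].astype(np.float32)); print(r,len(q),np.median(q[:,2]),np.median(P[...,2][D>0]))
x=q[:,:2]-q[:,:2].mean(0); w,v=np.linalg.eigh(x.T@x); print(q.mean(0),v[:,1],np.degrees(np.arctan2(v[1,1],v[0,1])))
E
```

```text
time: 1.1
tool_pos: [505.1, 303.3, 225.9]
tcp_rot: [-3.14, 0.001, 1.431]
contact_force: [-0.3, -0.4, -0.4]
grip_width: 91.7
finger_force: 0.0
[504.38795406 303.87236418 226.11653868] [-3.14030384e+00  4.87432176e-04  1.43699013e+00] [0.41 0.46 1.34 0.   1.34 0.55] [516.29181    386.92276475 383.32720094] [[0.99, -0.13, -0.04], [-0.14, -0.94, -0.31], [-0.0, 0.31, -0.95]]
((506.10467529296875, 303.7467041015625), (140.46499633789062, 11.771081924438477), 81.74424743652344) 1807 50.50588676799532 0.0807156721820661
[506.42534505 307.85832814  50.51463601] [0.14271208 0.98976425] 81.79518710779406
```

View pics/w1.png

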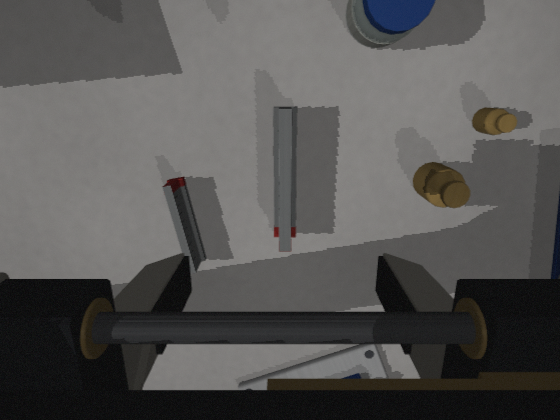

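The wrist view shows the steel bar at (285,170) with its red end at (285,232), and clear space for the fingers. Descending to grasp it.

```bash
python3 -m crank '[[[0.7,0,0.15,4,0.6],[0.6,0,0.15,8.5,0.6],[0.5,0,0.15,13,0.6],[0.5,0,0.15,17,0.6],[0.5,0,0.15,19.5,0.6],[0.5,0,0.15,20.7,0.6],[0.5,0,0.15,20.7,0.6],[0,0,0.15,20.7,0.6],[0,0,0.15,20.7,0.6],[0,0,0.15,20.7,0.6]]]'
python3 -m crank '[[[0,0,0,0,0],[0,0,0,0,0],[0,0,0,-0.5,0],[0,0,0,-2,0],[0,0,0,-4,0],[0,0,0,-6,0],[0,0,0,-8,0],[0,0,0,-10,0],[0,0,0,-11,0],[0,0,0,-11,0]]]'
```

```text
time: 2.15
tool_pos: [506.8, 304.5, 21.3]
tcp_rot: [3.139, -0.002, 1.425]
contact_force: [0.1, 0.2, 1.2]
grip_width: 26.5
finger_force: 0.0
time: 3.15
tool_pos: [506.5, 304.2, 130.8]
tcp_rot: [3.14, -0.001, 1.424]
contact_force: [1.0, 0.4, -4.4]
grip_width: 11.8
finger_force: 30.0
```

```bash
python3 -m crank '[[[0,-3,-0.5,0,-3],[0,-7,-1.2,0,-6],[0,-11,-2,0,-9],[0,-15.5,-2.8,0,-12],[0,-20,-3.6,0,-15],[0,-24.5,-4.4,0,-18],[0,-28.5,-5.2,0,-21.6],[0,-31.5,-5.8,0,-21.6],[0,-32.6,-6,0,-21.6],[0,-32.6,-6,0,-21.6]]]'; python3 -m crank '[[[0,0,0,0,0],[0,0,0,0,0],[0,0,0,0,0],[0,0,0,0,0],[0,0,0,0,0],[0,0,0,0,0],[0,0,0,0,0],[0,0,0,0,0],[0,0,0,0,0],[0,0,0,0,0]]]' | head -3; python3 - <<'E'
from h import *
o=bot.get_obs(); print(o["tool_pos"],o["tcp_rot"])
c=cam("wrist"); I,D=bot.capture("wrist"); cv2.imwrite("pics/w2.png",I[...,::-1]); np.savez("w2.npz",I=I,D=D,**c)
I,D=bot.capture("top"); np.savez("top1.npz",I=I,D=D)
E
```

```text
time: 4.15
tool_pos: [398.3, -10.6, 129.1]
tcp_rot: [-3.14, -0.001, 1.798]
contact_force: [0.1, 0.8, -5.1]
grip_width: 11.8
finger_force: 30.0
time: 5.15
tool_pos: [399.0, -9.7, 129.7]
tcp_rot: [3.141, -0.0, 1.801]
[399.00173124  -9.73461523 129.7315747 ] [ 3.14148041e+00 -4.05114886e-05  1.80094131e+00]
```

View pics/w2.png

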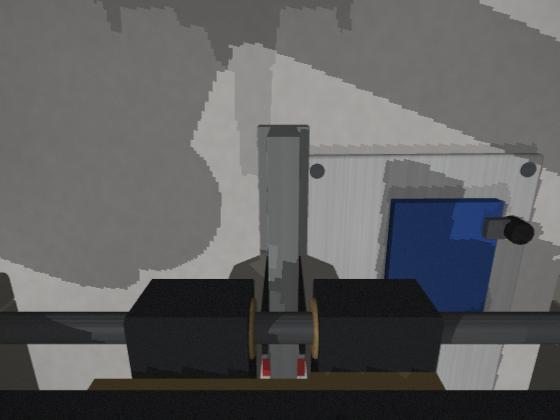

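The wrist view shows the held bar upright at (285,200). The test plate's near edge runs from (389,200) to (386,305), with its outer corner at (390,200).

```bash
python3 - <<'E'
from h import *
z=np.load("w2.npz"); I,D=z["I"],z["D"].astype(float); c={k:z[k] for k in("f","cx","cy","R","p")}
P=cloud(c,D)
H=cv2.cvtColor(I,cv2.COLOR_RGB2HSV); B=(H[...,0]>100)&(H[...,0]<130)&(H[...,1]>110)
# exclude vertical faces: use depth z
for name in("z",): print("plate z",np.median(P[...,2][220:290,410:470]),"base z",np.median(P[...,2][165:185,400:500]))
L=[];vv=[]
for v in range(210,300):
    u=np.nonzero(B[v,370:420])[0]
    if len(u): L.append((u[0]+370-0.5,v))
T=[]
for u in range(400,475):
    v=np.nonzero(B[180:230,u])[0]
    if len(v): T.append((u,v[0]+180-0.5))
for n,e in(("near",L),("top",T)):
    q=plane(c,np.array(e),22)[:,:2]; vx,vy,x0,y0=cv2.fitLine(q.astype(np.float32),cv2.DIST_HUBER,0,.01,.01).ravel()
    print(n,len(e),x0,y0,np.degrees(np.arctan2(vy,vx)))
    if n=="near": A=np.array([x0,y0]),np.array([vx,vy])
    else: C=np.array([x0,y0]),np.array([vx,vy])
t=np.linalg.solve(np.c_[A[1],-C[1]],C[0]-A[0]); K=A[0]+A[1]*t[0]; y=A[1]*np.sign(A[1][1]); print("corner",K,"mid",K-65*y)
# depth versions: pixels with z 17..27 and blue
m=B&(abs(P[...,2]-np.median(P[...,2][220:290,410:470]))<3); m[:,475:]=0
q=P[m]; nx=np.array([y[1],-y[0]]); print("depth near edge offset vs line", np.percentile((q[:,:2]-A[0])@nx,[0.5,2,98]))
# bar top
m=(abs(P[...,1]-30)<200)&(abs((P[...,:2]-[399,-10])@nx)<15)&(D>0)&(P[...,2]>135)&(P[...,2]<180); m[260:]=0
q=P[m]; print("bar z",np.median(q[:,2]),len(q))
x0,y0=q[:,:2].mean(0); vx,vy,x0,y0=cv2.fitLine(q[:,:2].astype(np.float32),cv2.DIST_HUBER,0,.01,.01).ravel()
d=np.array([vx,vy])*np.sign(vy); print("bar",x0,y0,np.degrees(np.arctan2(d[1],d[0])),"end along", ((q[:,:2]-[x0,y0])@d).max()*d+[x0,y0])
n=np.array([d[1],-d[0]]); print("width",np.percentile((q[:,:2]-[x0,y0])@n,[1,99]),"tcp offset",(np.array([399.0,-9.7])-[x0,y0])@n)
E
```

```text
plate z 21.66794314948561 base z 9.65382479136764
near 76 487.03854 -22.43256 -76.46091
top 75 504.97028 22.005556 13.140776
corner [477.8618    15.676872] mid [493.07886  -47.516804]
depth near edge offset vs line [ 3.3919926   4.23913119 74.27570998]
bar z 159.8258377508468 4205
bar 387.08954 37.331573 103.106895 end along [382.17555725  58.43662804]
width [-5.83937401  5.99556958] tcp offset 0.9348897316761384
```

```bash
python3 -m crank '[[[0,-1.5,1.8,0,-0.3],[0,-3.5,4,0,-0.3],[0,-5.3,6.2,0,-0.3],[0,-6.1,7.15,1.5,-0.3],[0,-6.1,7.15,4,-0.3],[0,-6.1,7.15,6.5,-0.3],[0,-6.1,7.15,8.2,-0.3],[0,-6.1,7.15,9.2,-0.3],[0,-6.1,7.15,9.5,-0.3],[0,-6.1,7.15,9.5,-0.3]]]'; python3 -m crank '[[[0,0,0,0,0],[0,0,0,0.1,0],[0,0,0,0.2,0],[0,0,0,0.3,0],[0,0,0,0.35,0],[0,0,0,0.35,0],[0,0,0,0.35,0],[0,0,0,0.35,0],[0,0,0,0.35,0],[0,0,0,0.35,0]]]'
```

```text
time: 6.25
tool_pos: [482.7, -52.8, 34.8]
tcp_rot: [3.141, -0.0, 1.806]
contact_force: [-0.1, 0.6, -4.4]
grip_width: 12.1
finger_force: 30.0
time: 7.25
tool_pos: [482.6, -52.8, 31.2]
tcp_rot: [3.141, -0.0, 1.806]
contact_force: [-0.4, 0.8, -4.2]
grip_width: 11.5
finger_force: 30.0
```

Still hanging, about 1 mm up. I'll push along tool +y (towards the plate) and then settle down.

```bash
python3 -m crank '[[[0,0,0.05,0,0],[0,0,0.1,0,0],[0,0,0.15,0,0],[0,0,0.2,0,0],[0,0,0.25,0,0],[0,0,0.3,0,0],[0,0,0.3,0,0],[0,0,0.3,0.1,0],[0,0,0.3,0.1,0],[0,0,0.3,0.1,0]]]'
```

```text
time: 8.25
tool_pos: [485.5, -52.1, 30.4]
tcp_rot: [3.141, 0.0, 1.806]
contact_force: [-0.9, -0.3, -1.5]
grip_width: 12.0
finger_force: 30.0
```

```bash
python3 -m crank '[[[0,0,0.03,0,0],[0,0,0.06,0,0],[0,0,0.1,0,0],[0,0,0.13,0,0],[0,0,0.16,0,0],[0,0,0.16,0,0],[0,0,0.16,0,0],[0,0,0.16,0,0],[0,0,0.16,0,0],[0,0,0.16,0,0]]]'
```

```text
time: 9.25
tool_pos: [486.1, -51.9, 30.4]
tcp_rot: [-3.14, -0.0, 1.807]
contact_force: [-6.4, -3.4, 6.1]
grip_width: 11.9
finger_force: 30.0
```

```bash
python3 -m crank '[[[0,0,0.05,0,0],[0,0,0.1,0,0],[0,0,0.1,0,0],[0,0,0.1,0,0],[0,0,0.1,0,0],[0,0,0.1,0,0],[0,0,0.1,0,0],[0,0,0.1,0,0],[0,0,0.1,0,0],[0,0,0.1,0,0]]]'; python3 -c "
from plant import bot; o=bot.get_obs(); print(o['moment'],o['contact_force'],o['tcp_rot'])"
```

```text
time: 10.25
tool_pos: [486.1, -51.8, 30.4]
tcp_rot: [-3.138, -0.001, 1.807]
contact_force: [-8.7, -5.2, 8.0]
grip_width: 11.9
finger_force: 30.0
[-0.93116602  1.7395928  -0.01743856] [-8.73709523 -5.22417703  8.03968374] [-3.13784677e+00 -6.13034878e-04  1.80677296e+00]
```

```bash
python3 -m crank '[[[0.35,0,0,0,0],[0.35,0,0,0,0],[0.35,0,0,0,0],[0.35,0,0,0,0],[0.35,0,0,0,0],[0.35,0,0,-0.5,0],[0.35,0,0,-2,0],[0.35,0,0,-4.5,0],[0.35,0,0,-7,0],[0.35,0,0,-9,0]]]'; python3 -m crank '[[[0.35,0,0,-4,0],[0.35,4,-2,-7,0],[0.35,8,-5,-8,0],[0.35,10,-8,-8,0],[0.35,10,-8,-8,0],[0.35,10,-8,-8,0],[0.35,10,-8,-8,0],[0.35,10,-8,-8,0],[0.35,10,-8,-8,0],[0.35,10,-8,-8,0]]]' >/dev/null; python3 - <<'E'
from h import *
o=bot.get_obs(); print(o["tool_pos"],o["tcp_rot"],o["joint_positions"].round(2))
c=cam("wrist"); I,D=bot.capture("wrist"); np.savez("w3.npz",I=I,D=D,**c); a=I
I,D=bot.capture("top"); np.savez("top2.npz",I=I,D=D)
I2,D2=bot.capture("scene"); np.savez("scene2.npz",I=I2,D=D2)
cv2.imwrite("pics/m3.png",np.vstack([np.hstack([a[:300,100:500],cv2.resize(I[170:270,240:373],(400,300))]),np.hstack([cv2.resize(I2[150:270,180:360],(400,267)),np.zeros((267,400,3),np.uint8)])])[...,::-1])
E
```

```text
time: 11.25
tool_pos: [488.3, -51.5, 121.9]
tcp_rot: [3.14, 0.001, 1.806]
contact_force: [0.7, 0.0, -0.8]
grip_width: 31.9
finger_force: 0.0
[387.17484973  26.81035839 199.93213638] [-3.14105090e+00 -2.66759938e-04  1.80569197e+00] [-0.13  0.12  1.9   0.    1.12 -0.36]
```

View pics/m3.png

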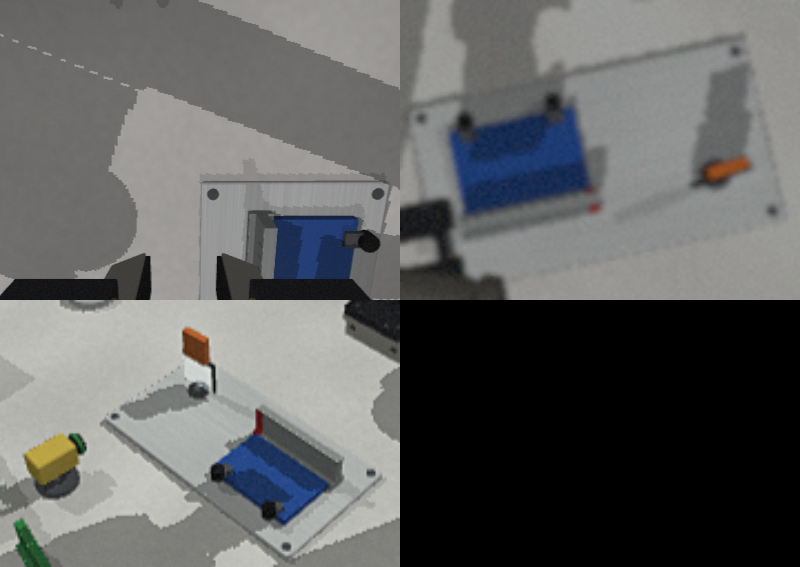

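The bar lies flush against the plate with its red end towards the mirror. The orange grip and the yellow camera with its green lens ring can both be seen. Next I'll move to a pose that views the mirror and camera together.

```bash
python3 -m crank '[[[0.5,-4,1.8,-0.5,0],[0.5,-8,3.6,-1,0],[0.5,-12,5.4,-1.5,0],[0.5,-16,7.2,-2,0],[0.5,-20,9,-2.5,0],[0.5,-24,10.8,-3,0],[0.5,-28,12.6,-3,0],[0.5,-32,14.4,-3,0],[0.5,-35.5,16,-3,0],[0.5,-37.7,17,-3,0]]]'; python3 -m crank '[[[0.5,0,0,0,0],[0.5,0,0,0,0],[0.5,0,0,0,0],[0.5,0,0,0,0],[0.5,0,0,0,0],[0.5,0,0,0,0],[0.5,0,0,0,0],[0.5,0,0,0,0],[0.5,0,0,0,0],[0.5,0,0,0,0]]]' >/dev/null; python3 - <<'E'
from h import *
o=bot.get_obs(); print(o["tool_pos"],o["tcp_rot"],o["joint_positions"].round(2))
c=cam("wrist"); I,D=bot.capture("wrist"); np.savez("w4.npz",I=I,D=D,**c); cv2.imwrite("pics/w4.png",I[...,::-1])
I,D=bot.capture("top"); np.savez("top3.npz",I=I,D=D)
I2,D2=bot.capture("scene"); np.savez("scene3.npz",I=I2,D=D2)
E
```

```text
time: 13.4
tool_pos: [640.9, -302.2, 228.9]
tcp_rot: [-3.141, -0.0, 1.805]
contact_force: [0.3, 1.1, 0.0]
grip_width: 46.0
finger_force: 0.0
[ 640.0972768  -299.84690903  230.14541417] [ 3.14156986e+00 -1.40661776e-04  1.80624759e+00] [-0.55  0.7   0.91  0.    1.53 -0.78]
```

View pics/w4.png

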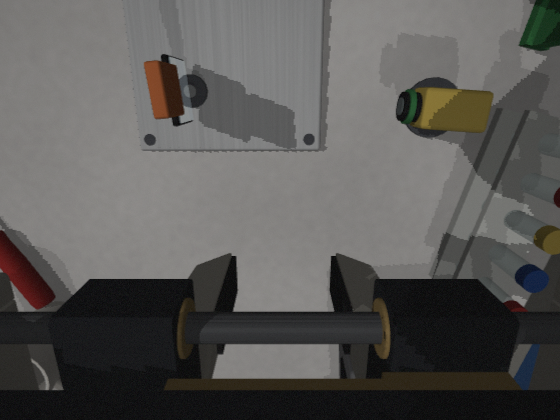

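The view shows the grip top at (160,90), the pivot disc at (190,92), the lens ring at (410,107), the housing at (455,108) and its round foot at (435,100).

```bash
python3 - <<'E'
from h import *
z=np.load("w4.npz"); I,D=z["I"],z["D"].astype(float); c={k:z[k] for k in("f","cx","cy","R","p")}
P=cloud(c,D); H=cv2.cvtColor(I,cv2.COLOR_RGB2HSV)
dg=lambda a:np.degrees(a)
def rect(n,m):
    q=P[m]; k=abs(q[:,2]-np.median(q[:,2]))<4; q=q[k]; r=cv2.minAreaRect(q[:,:2].astype(np.float32))
    x=q[:,:2]-q[:,:2].mean(0); w,v=np.linalg.eigh(x.T@x); print(n,len(q),"z",np.median(q[:,2]).round(1),np.round([*r[0],*r[1],r[2]],1),"mean",q[:,:2].mean(0).round(1),"pca",dg(np.arctan2(v[1,1],v[0,1])).round(2)); return np.array(r[0])
w=np.zeros(D.shape,bool); w[40:135,120:200]=1
g=rect("grip",w&(H[...,0]<25)&(H[...,1]>120)&(P[...,2]>112))
w=np.zeros(D.shape,bool); w[70:145,385:500]=1
Y=w&(H[...,0]>18)&(H[...,0]<35)&(H[...,1]>110); print("yel z",np.percentile(P[...,2][Y],[5,50,95]))
y=rect("yellow",Y&(P[...,2]>np.percentile(P[...,2][Y],60)-3))
G=w&(H[...,0]>40)&(H[...,0]<90)&(H[...,1]>80); q=P[G]; print("green",G.sum(),q.mean(0).round(1),np.percentile(q,[2,98],axis=0).round(1).tolist())
F=w&(P[...,2]<12)&(H[...,2]<90)&(D>0)&(P[...,2]>3); q=P[F]; (fx,fy),fr=cv2.minEnclosingCircle(q[:,:2].astype(np.float32)); print("foot",len(q),fx,fy,fr,np.median(q[:,2]))
# base corner line: yaw of base edges from depth step
for n,p in(("rect",y),("green",P[G].mean(0)[:2]),("foot",np.array([fx,fy]))):
    for pv in(g,): print(n,np.linalg.norm(p-pv).round(1),dg(np.arctan2(*(p-pv)[::-1])).round(2))
# base plate
b=(abs(P[...,2]-9.8)<2.5)&(D>0); b[:,335:]=0;b[160:]=0
n,l,s,_=cv2.connectedComponentsWithStats(b.astype(np.uint8)); i=1+s[1:,4].argmax(); v,u=np.nonzero(l==i)
E_=[];B_=[]
for r in range(20,130): 
    uu=u[v==r]; E_.append(P[r,uu.max()])
for cc in range(170,300): 
    vv=v[u==cc]; B_.append(P[vv.max(),cc])
for n,e in(("far edge x130",E_),("end y-60",B_)):
    vx,vy,x0,y0=cv2.fitLine(np.array(e)[:,:2].astype(np.float32),cv2.DIST_HUBER,0,.01,.01).ravel(); print(n,x0,y0,dg(np.arctan2(vy,vx)))
# bar from scene/top
for n in("top2","scene2","top3","scene3"):
    zz=np.load(n+".npz"); cc=cam(n[:-1]); Q=cloud(cc,zz["D"].astype(float)); a=np.radians(13.4); ex=np.array([np.cos(a),np.sin(a)]); ey=np.array([-ex[1],ex[0]]); d=Q[...,:2]-[485.5,-52]
    m=(abs(d@ex)<14)&(abs(d@ey)<80)&(abs(Q[...,2]-60)<5); q=Q[m]; x=q[:,:2]; 
    if len(q)>30: vx,vy,x0,y0=cv2.fitLine(x.astype(np.float32),cv2.DIST_HUBER,0,.01,.01).ravel(); r=cv2.minAreaRect(x.astype(np.float32)); print(n,len(q),np.median(q[:,2]),dg(np.arctan2(vy,vx)),np.round([*r[0],*r[1],r[2]],1))
E
```

```text
grip 987 z 116.3 [ 530.7 -237.1   12.1   39.4   18.2] mean [ 531.1 -236.6] pca 108.55
yel z [57.03814081 62.37888033 63.80614089]
yellow 2696 z 62.5 [ 771.1 -196.8   58.3   35.5    9.3] mean [ 770.3 -196.4] pca -170.02
green 282 [ 733.3 -202.5   55.9] [[729.3, -217.0, 43.9], [737.8, -188.6, 60.7]]
foot 843 798.1123046875 -199.05494689941406 55.226322174072266 7.614737090739197
rect 243.8 9.52
green 205.6 9.68
foot 270.1 8.09
far edge x130 655.8891 -206.5486 -76.2692
end y-60 587.76355 -284.37756 13.883728
top2 165 61.67706905921955 -76.199066 [484.8 -53.1  12.  139.3  13.6]
scene2 194 59.9017879740814 -76.40907 [488.7 -52.6  16.5 142.   14.3]
top3 169 61.38865113106772 -76.75697 [484.8 -53.2  12.2 138.7  13.6]
scene3 203 59.90272932355515 -76.67585 [488.8 -51.7  16.1 140.9  13. ]
```

```bash
python3 -m crank '[[[0.6,2,-2,0,-5],[0.6,4.5,-4.6,0,-5],[0.6,7,-7.2,0,-5],[0.6,8.7,-9.2,0,-5],[0.6,8.7,-9.2,2,-5],[0.6,8.7,-9.2,4,-5],[0.6,8.7,-9.2,6,-5],[0.6,8.7,-9.2,7,-5],[0.6,8.7,-9.2,7,-5],[0.6,8.7,-9.2,7,-5]]]'; python3 -c "
from plant import bot
for i in range(4): bot.capture('top'); o=bot.get_obs(); print(o['tool_pos'],o['tcp_rot'])"
```

```text
time: 15.55
tool_pos: [530.8, -236.9, 160.9]
tcp_rot: [3.141, 0.001, 1.894]
contact_force: [0.4, 0.2, -0.3]
grip_width: 55.4
finger_force: 0.0
[ 530.92727394 -237.06173908  161.20223271] [3.14042888e+00 1.25505818e-03 1.89349492e+00]
[ 530.96148131 -237.05060249  161.29421654] [3.14023169e+00 1.47978858e-03 1.89354361e+00]
[ 530.91210949 -237.00752768  161.27443535] [3.14024428e+00 1.46561369e-03 1.89360232e+00]
[ 530.80783966 -236.9708082   161.17385674] [3.14040211e+00 1.31990579e-03 1.89359964e+00]
```

Yaw is 1.8935 (108.5°) and the position is right. Descend 8.3 cm and close.

```bash
python3 -m crank '[[[0.6,0,0,3,0],[0.6,0,0,6,0],[0.6,0,0,8,0],[0.6,0,0,8.3,0],[0.6,0,0,8.3,0],[0,0,0,8.3,0],[0,0,0,8.3,0],[0,0,0,8.3,0],[0,0,0,8.3,0],[0,0,0,8.3,0]]]'; python3 -m crank '[[[0,0,0,0,0],[0,0,0,0,0],[0,0,0,0,0],[0,0,0,0,0],[0,0,0,0,0],[0,0,0,0,0],[0,0,0,0,0],[0,0,0,0,0],[0,0,0,0,0],[0,0,0,0,0]]]';  python3 -c "
from plant import bot
o=bot.get_obs(); print(o['tool_pos'],o['tcp_rot'],o['moment'])"
```

```text
time: 16.75
tool_pos: [530.5, -236.7, 77.5]
tcp_rot: [3.141, 0.0, 1.894]
contact_force: [0.2, -0.2, 0.0]
grip_width: 19.8
finger_force: 0.0
time: 17.75
tool_pos: [530.6, -236.7, 77.3]
tcp_rot: [3.141, 0.0, 1.894]
contact_force: [4.6, 2.7, 2.5]
grip_width: 11.8
finger_force: 30.0
[ 530.61577835 -236.65085904   77.3310158 ] [3.14101338e+00 1.98010700e-04 1.89356160e+00] [ 0.29588084 -0.44164436 -0.00813573]
```

```bash
python3 -m crank '[[[0,0,0.05,0,-4],[0,0,0.05,0,-9],[0,0,0.05,0,-14],[0,0,0.05,0,-19],[0,0,0.05,0,-24],[0,0,0.05,0,-29],[0,0,0.05,0,-33],[0,0,0.05,0,-36],[0,0,0.05,0,-38],[0,0,0.05,0,-38.1]]]'; python3 -m crank '[[[0,0,0,0,0],[0,0,0,0,0],[0,0,0,0,0],[0,0,0,0,0],[0,0,0,0,0],[0,0,0,0,0],[0,0,0,0,0],[0,0,0,0,0],[0,0,0,0,0],[0,0,0,0,0]]]'; python3 - <<'E'
from h import *
o=bot.get_obs(); print(o["tool_pos"],np.degrees(o["tcp_rot"]),o["moment"])
a,A=bot.capture("wrist"); b,B=bot.capture("top"); s,S=bot.capture("scene"); np.savez("fin.npz",b=b,B=B,s=s,S=S)
print([np.degrees(bot.get_obs()["tcp_rot"][2])for _ in range(1)])
cv2.imwrite("pics/m5.png",np.hstack([cv2.resize(s[140:270,180:360],(400,289)),cv2.resize(b[170:270,240:378],(400,289))])[...,::-1])
# mirror plate orientation from scene depth
c=cam("scene"); P=cloud(c,S.astype(float)); d=P[...,:2]-[530.6,-236.7]; 
for lo,hi in((24,60),(76,114)):
    m=(np.hypot(d[...,0],d[...,1])<32)&(P[...,2]>lo)&(P[...,2]<hi); q=P[m][:,:2]
    if len(q)>20:
        vx,vy,x0,y0=cv2.fitLine(q.astype(np.float32),cv2.DIST_HUBER,0,.01,.01).ravel(); print(lo,len(q),x0,y0,np.degrees(np.arctan2(vy,vx))%180-90)
E
```

```text
time: 18.75
tool_pos: [530.3, -236.9, 77.3]
tcp_rot: [-3.141, -0.001, 2.558]
contact_force: [-1.9, 0.6, 3.2]
grip_width: 12.3
finger_force: 30.0
time: 19.75
tool_pos: [530.4, -236.8, 77.3]
tcp_rot: [-3.141, -0.0, 2.558]
contact_force: [-3.0, -2.2, 5.5]
grip_width: 11.9
finger_force: 30.0
[ 530.40338359 -236.82492207   77.3141059 ] [-1.79962806e+02 -2.57260844e-02  1.46575644e+02] [-0.23138147  0.41838354 -0.07284033]
[np.float64(146.5716139283966)]
24 152 533.7056 -238.27847 56.807114
```

View pics/m5.png

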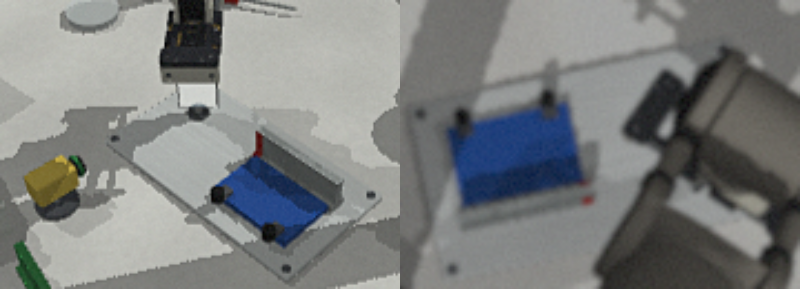

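The mirror is held with its normal at about 56.6°. The depth image reads 56.8° against a target of 56.6°. The bar is still flush, with its red end towards the mirror, so I'm handing in.

```bash
python3 -c "
from plant import bot; print(bot.close_job())"
```

```text
the job is handed in; nothing more can be done
None
```

The straightedge lies flush and roughly centred on the test plate's near edge, red end towards the mirror. I handed the job in at about 20 s with the mirror held at 56.6° (target 56.6°); no verdict was returned.

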